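# Put the workshop lamps on charge

### The job

Put every cordless work lamp there is, those hanging on the rack and the one standing on the bench, on the charging plate: each lying flat on its back, lens up, squarely centred over a ring mark of its own. When all of them lie so, start the charger by pressing its keys fully down one at a time: round, then square, then long. Leave the tub, the spray can and the socket alone, and leave all the lamps lying on their rings.

Things in the scene. Friction and masses are not known exactly. Their poses are not given: they have to be found in the camera images.
- lamp_a_mid (a point): cordless work lamp: black box 38 mm deep (x), 90 wide (y), 120 tall (z), 0.3 to 0.45 kg, bar handle on top. White lens on its -x face, charging coil in the middle of its back (+x face). Point: centre of the box, 60 mm above its foot. Hangs on the rack's left (+y) hook, lens to the robot, foot about 30 mm above the bench. Absent in some starts
- lamp_b_mid (a point): same kind of lamp as lamp_a, hanging by its handle on the rack's right (-y) hook; absent in some starts. Point: centre of its box. On its back on the plate this point is 33 mm above the bench
- lamp_c_mid (a point): same kind of lamp as lamp_a, standing on the bench, lens roughly to the robot; absent in some starts. Point: centre of its box. A standing lamp pushed high on its lens side, its back foot edge against the plate's low front edge, tips over that edge onto its back on the plate, foot sticking out about 14 mm; it can then be slid on
- lamp_a_bar (a point): middle of lamp_a's fixed bar handle: a 10 mm round bar along the lamp's y, 78 mm between the axes of its two legs, its axis 40 mm above the top of the box and 100 mm above the box's centre; free to be pinched from above, also between the prongs
- lamp_b_bar (a point): middle of lamp_b's fixed bar handle: a 10 mm round bar along the lamp's y, 78 mm between the axes of its two legs, its axis 40 mm above the top of the box and 100 mm above the box's centre; free to be pinched from above, also between the prongs
- lamp_c_bar (a point): middle of lamp_c's fixed bar handle: a 10 mm round bar along the lamp's y, 78 mm between the axes of its two legs, its axis 40 mm above the top of the box and 100 mm above the box's centre; free to be pinched from above, also between the prongs
- charger: charging station, fixed: black plate 150 mm deep (x), 360 wide (y), 14 thick, three ring marks. Origin: middle of the plate at bench level; x points away from the robot, y to the left; the front edge (x = -75 mm) faces the robot. Grey key console at the -y end: 150 x 90 mm, 36 high, y = -180 to -270 mm. A lamp lies with its width along y; neighbours are then 30 mm apart
- ring1 (a point): centre of the left (+y) ring mark, 60 mm across, on the plate's top: 120 mm to +y of the plate's middle, 14 mm above the bench; axes as the charger's
- ring2 (a point): centre of the middle ring mark, on the plate's top, half-way between the plate's front and rear edges
- ring3 (a point): centre of the right (-y) ring mark, next to the key console (60 mm from it)
- key_round (a joint): travel of the round key (24 mm across), the far one on the console: 0 up, 0.005 m fully down; springs back, about 1 N to start it and 4.5 N fully down
- key_square (a joint): travel of the square key (23 mm), the middle one; same travel and spring
- key_long (a joint): travel of the long key (22 x 58 mm, long along y), the one nearest the robot; same travel and spring
- key_round_top (a point): middle of the round key's top, 46 mm above the bench; the keys are 48 mm apart along the charger's x
- key_square_top (a point): middle of the square key's top
- key_long_top (a point): middle of the long key's top
- rack: lamp rack, fixed: two 20 mm uprights 290 mm apart and a 20 mm square cross bar at 181 mm height, all 68 mm behind (+x of) the origin. From the bar two double-prong hooks point to -x, their middles at y = +65 and -65 mm. Origin: on the bench, about below the hanging lamps' handles
- hook_a (a point): left hook of the rack, middle between its two prongs, at the height of their axes (181 mm). The prongs are level 8 mm round rods, 52 mm apart between axes (44 mm clear), and end 27 mm to -x of this point with tips turned up 10 mm. A lamp comes off by lifting it 18 mm (its box meets the prongs at 27) and drawing it 50 mm or more to -x
- hook_b (a point): right hook of the rack, the same
- tub: tub of bead paste, 84 mm across, 85 mm high, loose, to be left alone; origin under its base
- can: spray can, 66 mm across, 180 mm high, loose, to be left alone; origin under its base
- socket: impact socket standing on end, 40 mm across, 80 mm high, loose, to be left alone; origin under its base

How it is judged:
On the way, in this order (a step that is already met when the one before it is completed fails the run):
1. every lamp lies on its back, centred over a ring of the plate (angle between each of lamp_a_mid, lamp_b_mid, lamp_c_mid's own x axis and vertical above 2.97 rad and angle between the y axis of each of lamp_a_mid, lamp_b_mid, lamp_c_mid and the y axis of charger, either way round below 0.3 rad and z of each of lamp_a_mid, lamp_b_mid, lamp_c_mid in the frame of charger below 0.04 m and (horizontal distance between lamp_a_mid and ring1 below 0.022 m or horizontal distance between lamp_a_mid and ring2 below 0.022 m or horizontal distance between lamp_a_mid and ring3 below 0.022 m) and (horizontal distance between lamp_b_mid and ring1 below 0.022 m or horizontal distance between lamp_b_mid and ring2 below 0.022 m or horizontal distance between lamp_b_mid and ring3 below 0.022 m) and (horizontal distance between lamp_c_mid and ring1 below 0.022 m or horizontal distance between lamp_c_mid and ring2 below 0.022 m or horizontal distance between lamp_c_mid and ring3 below 0.022 m)), for 0.4 s.
2. the round key is pressed fully down (value of joint key_round above 0.004 m), for 0.05 s.
3. the square key is pressed fully down (value of joint key_square above 0.004 m), for 0.05 s.
4. the long key is pressed fully down (value of joint key_long above 0.004 m), for 0.05 s.
At the end, for the whole second after the job is handed in: every lamp lies at rest on its back on the plate, lens up (within 10 degrees), its centre within 22 mm of a ring's centre, its width along the plate within 17 degrees, and all three keys are up again (all of step 1 and value of joint each of key_round, key_square, key_long below 0.0015 m and linear speed of each of lamp_a, lamp_b, lamp_c below 0.02 m/s); the robot touches nothing.
It fails at once if the tub is moved more than 20 mm (distance of tub from where it was at the start of the episode above 0.02 m).
It fails at once if the can is moved more than 20 mm (distance of can from where it was at the start of the episode above 0.02 m).
It fails at once if the socket is moved more than 20 mm (distance of socket from where it was at the start of the episode above 0.02 m).
It fails at once if two keys are down at once (value of joint each of key_round, key_square above 0.002 m or value of joint each of key_square, key_long above 0.002 m or value of joint each of key_round, key_long above 0.002 m).
Of lamp_a, lamp_b, lamp_c only 2 to 3 are there at a start; the rules pass over those that are not, and their reading is None.
At some moment in a run one of lamp_c may be knocked a few centimetres aside while the robot is not near it.
Once in a run the grip may slacken for a moment while it holds something.
It also fails if it takes over 210 s, if anything falls off the work surface, if the arm or the gripper's body presses on something with over 40 N, if the wrist force passes 120 N, or if a joint passes its speed limit or range.

### The arm

A 6-joint arm with a two-finger parallel gripper is mounted at the origin on the work surface. World frame = base frame: x ahead of the robot, y to its left, z up, the work surface at z = 0. Lengths are in m, angles in rad, forces in N, time in s.
With the tool pointing down it reaches from about 0.35 to 0.725 m from the base axis. Payload 4.3 kg.
Tool frame: the origin (TCP) lies between the finger pads; the fingertips stand 8 mm ahead of it and the grasp point (between the pads) lies 11 mm behind it; z points along the fingers, y is the line along which they close (so a half turn about z gives the same grasp; the last joint's range is limited). The gripper opens to 85 mm and grips with 20 to 120 N. Pads are 22 mm wide; open, the fingers measure 114 mm over their backs; the gripper's body (76 mm by 85 mm) begins 54 mm behind the grasp point. The pads swing forward as they close: fully open they stand 13 mm farther back than shut.
Start: joints at [1.203, 0.377, 0.081, 1.274, 0, 1.46], TCP at [0.147, 0.556, 0.239] pointing down, gripper open.
Joint ranges: [-2.72, 2.72], [-0.84, 1.66], [-1.02, 1.22], [-1.77, 2.12], [-1.37, 1.28], [-3.14, 3.14]. Speed limits (rad/s): [2.57, 2.57, 3.14, 3.14, 3.14, 3.14].

### API

Orientations are given as a unit quaternion [x, y, z, w].
In Python, from plant import r gives the robot as it stands. The module is installed in compiled form; this text tells all that it offers.
- The arm moves only by the shell command python3 -m creep 'ROWS' [OPENING] [FORCE]. ROWS is a JSON object of lists of equal length, an entry for each row: "linear": the shift along the tool's x, y, z in m, a list of three; "turn": the turn, a rotation vector about the tool's x, y, z in degrees, a list of three. A call has 1 to 8 rows; each row shifts and turns the commanded pose from where the row before left it, along the tool's axes as they then stand; what a row does not reach is not made up. A row lasts 1/10 s, in which the tool goes at most 50 mm and 8.59 degrees, less where a joint would pass 70% of its speed; a pose out of reach is approached as far as the arm can. A call is refused whole if a number of a shift passes 0.05 or a number of a turn 8.59, either way. A call with a gripper value outside its range is refused whole. OPENING is the closure, from 0 (fully open) to 1 (shut), set as the call begins (- or left out, the last holds). The fingers move at their own pace and stop on an object; FORCE is the grip in N (left out, the last holds). Time passes only in rows, so rows that do not move let the fingers close. It gives the time, the measured TCP pose, the force, the opening and the grip force at its end, in the units of the state.
- r.read_state(): the state, without advancing time (a new reading comes with each control period).
- r.get_image(name): name is "scene" or "top" or "wrist"; returns (picture, depth): 480x640x3 uint8, red, green, blue; 480x640 float32, m along the optical axis (not along the pixel's ray), 0 where there is no reading.
- r.calibration(name): a dict with "fx", "fy", "cx", "cy" (pixels), "R" (3x3) and "t" (3): a world point X has camera coordinates R X + t. Camera axes: x right, y down, z forward; pixel columns grow to the right and rows downward; lengths in m; the calibration is good to about 2 mm. A picture is of the moment at which its call begins: read the wrist's pose just before it. calibration takes no time and is no camera call; for the wrist camera it gives the pose at the moment of the call.
- r.finish_job(): hands the job in; it is judged then, once.
Trained networks look in the newest picture that a camera, given by its name, has taken for a name from the list of things; names that differ only in an ending like _2 or _b are one class to them, and where a whole thing is asked for, a point or a joint stands for the part that bears it (a point fixed in the world has none). Each returns a list of dicts, best first, with "p" (0 to 1); they miss things now and then, are a little off and sometimes report something else, mostly with a low value. They report only what shows in the picture. A call takes as long as a camera call.
- r.search_frame(name, camera): "at" ([x, y, z] in m, in the coordinates of the camera as it stood for that picture, good to about 4 mm: the middle of the surface that is visible of it).
- r.outline_of(name, camera): "pixels" (480x640 bool, what is visible of it).
- r.pinpoint(name, camera): "at" ([x, y, z] in m, in the coordinates of the camera as it stood for that picture, good to about 4 mm: a listed point, or the origin of a listed thing).
The state is a dict: "time": time; "joint_positions": joint angles; "joint_vel": joint speeds; "joint_torque": joint torques, N m; "tcp_pos": TCP position; "eef_rot": TCP orientation; "ft_force": force on the tool from outside, world axes, zero at the start; "ft_torque": the same for the moment, N m; "width": finger opening in m; "finger_force": force on a finger pad.
Only numpy, scipy, OpenCV 4.12 (cv2) and the standard library are available. Lean on these libraries where they do the work, as an engineer would, in place of code of your own. Each camera call takes 0.05 s, during which the arm holds its last target. There are 200 camera calls.

## Working session

There is one attempt and no reset: what is moved stays moved. The work goes in short steps, Python scripts to look and compute and a shell command to move; the robot and the scene stay as the last step left them, time stands still between calls to the robot, and variables do not carry over. Pictures are saved under pics/ and viewed, at most 16 in all, crops included, and the job is handed in when it is done.

```bash
mkdir -p pics; cat > h.py <<'E'
import numpy as np, cv2
from plant import r
from scipy.spatial.transform import Rotation as Rn
def w(p,c):
    k=r.calibration(c); return np.array(k["R"]).T@(np.array(p)-np.array(k["t"]))
def look(c,fn=None):
    im,d=r.get_image(c)
    if fn: cv2.imwrite("pics/"+fn,im[:,:,::-1])
    return im,d
def pins(c,names):
    for n in names:
        o=r.pinpoint(n,c)
        print(n,[(round(x["p"],2),w(x["at"],c).round(3).tolist()) for x in o[:4]])
def st():
    s=r.read_state(); print(round(s["time"],2),np.round(s["tcp_pos"],4),"rot\n",Rn.from_quat(s["eef_rot"]).as_matrix().round(3),"w",round(s["width"],4),np.round(s["ft_force"],1),s["finger_force"],np.round(s["joint_positions"],2))
E
python3 - <<'E'
from h import *
st()
for c in("scene","top"):
    look(c,c+"1.png"); pins(c,["lamp_a_mid","lamp_a_bar","charger","rack","ring1","ring2","ring3","hook_a","key_round_top","key_long_top","tub","can","socket"])
E
```

```text
0.0 [0.1464 0.5554 0.2384] rot
 [[-0.967  0.255 -0.001]
 [ 0.255  0.967 -0.002]
 [ 0.    -0.002 -1.   ]] w 0.0854 [0.6 0.6 0.1] 0.0 [1.2  0.38 0.08 1.27 0.   1.46]
lamp_a_mid [(0.8, [0.466, 0.4, 0.087])]
lamp_a_bar [(0.61, [0.423, 0.139, 0.162])]
charger [(0.63, [0.581, -0.025, -0.004])]
rack []
ring1 [(0.91, [0.579, -0.024, 0.011]), (0.74, [0.586, 0.092, 0.014]), (0.74, [0.576, -0.139, 0.017]), (0.43, [0.518, 0.279, 0.191])]
ring2 [(0.91, [0.579, -0.024, 0.011]), (0.74, [0.586, 0.092, 0.014]), (0.74, [0.576, -0.139, 0.017]), (0.43, [0.518, 0.279, 0.191])]
ring3 [(0.91, [0.579, -0.024, 0.011]), (0.74, [0.586, 0.092, 0.014]), (0.74, [0.576, -0.139, 0.017]), (0.43, [0.518, 0.279, 0.191])]
hook_a [(0.86, [0.474, 0.402, 0.182]), (0.56, [0.522, 0.283, 0.175]), (0.17, [0.567, -0.246, 0.046])]
key_round_top [(0.56, [0.617, -0.252, 0.045])]
key_long_top [(0.44, [0.515, -0.249, 0.044])]
tub [(0.96, [0.784, -0.057, -0.002])]
can [(0.7, [0.553, -0.453, 0.001])]
socket [(0.73, [0.4, -0.444, 0.002])]
lamp_a_mid [(0.68, [0.465, 0.398, 0.087]), (0.18, [0.582, -0.021, -0.001])]
lamp_a_bar [(0.67, [0
[... 173 characters left out ...]
 (0.62, [0.589, 0.094, 0.01])]
ring2 [(0.96, [0.581, -0.029, 0.013]), (0.92, [0.571, -0.149, 0.013]), (0.62, [0.589, 0.094, 0.01])]
ring3 [(0.96, [0.581, -0.029, 0.013]), (0.92, [0.571, -0.149, 0.013]), (0.62, [0.589, 0.094, 0.01])]
hook_a [(0.72, [0.574, -0.147, 0.012]), (0.63, [0.526, 0.284, 0.181]), (0.22, [0.62, -0.253, 0.044])]
key_round_top [(0.66, [0.616, -0.253, 0.044]), (0.44, [0.467, 0.398, 0.187]), (0.18, [0.591, 0.094, 0.012])]
key_long_top [(0.72, [0.521, -0.243, 0.045]), (0.62, [0.583, -0.026, 0.016]), (0.32, [0.469, 0.401, 0.185])]
tub [(0.93, [0.789, -0.058, -0.001])]
can [(0.86, [0.553, -0.459, 0.001])]
socket [(0.84, [0.407, -0.448, -0.002]), (0.61, [0.582, -0.029, 0.013])]
```

View pics/scene1.png

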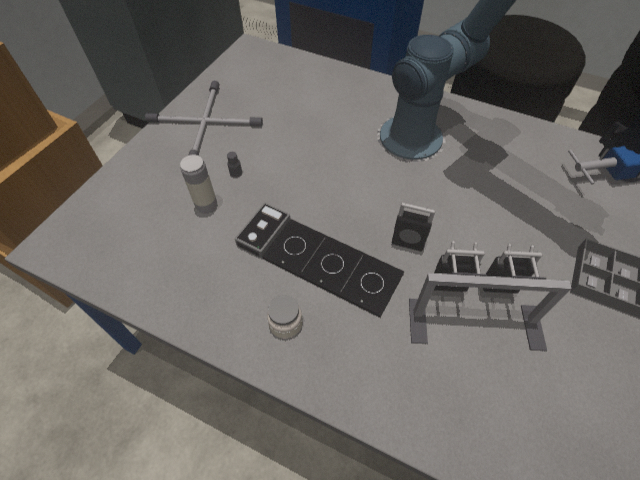

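View pics/top1.png

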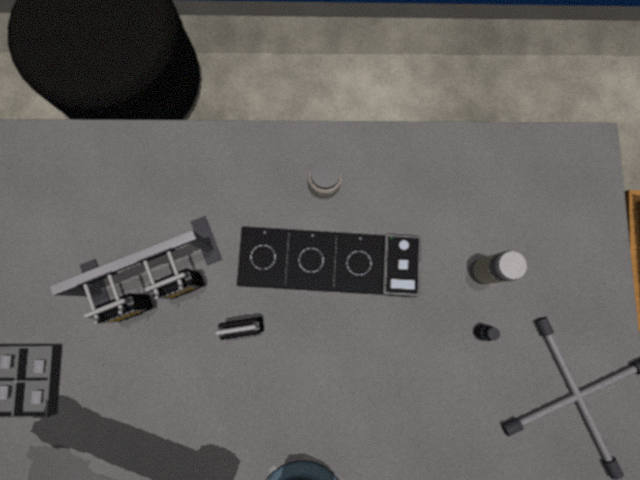

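Three lamps are there. In the top view two hang on the rack at about (120,305) and (178,285), and one stands at (240,328). The plate's rings are at (263,257), (311,260) and (359,263), with the keys on the right at x≈403. Next I'll measure the bars' positions and yaw from depth.

```bash
cat >> h.py <<'E'
def cloud(c,d):
    k=r.calibration(c); v,u=np.mgrid[0:480,0:640]
    P=np.stack([(u-k["cx"])/k["fx"]*d,(v-k["cy"])/k["fy"]*d,d],-1)
    P=(P-np.array(k["t"]))@np.array(k["R"]); P[d==0]=np.nan
    return P
def box(P,xy,rad,z0,z1):
    m=(np.hypot(P[...,0]-xy[0],P[...,1]-xy[1])<rad)&(P[...,2]>z0)&(P[...,2]<z1)
    q=P[m]
    if len(q)<8: print("few",len(q)); return
    (c,s,a)=cv2.minAreaRect((q[:,:2]*1000).astype(np.float32))
    e=np.linalg.eigh(np.cov(q[:,:2].T))[1][:,1]
    e=e*np.sign(e[1]); print(len(q),"ctr",np.round(c,0),"size",np.round(s),"z",np.percentile(q[:,2],[10,50,90]).round(3),"yaw(y-axis)",round(np.degrees(np.arctan2(-e[0],e[1])),1))
E
python3 - <<'E'
from h import *
for c in("top","scene"):
    im,d=look(c); P=cloud(c,d); print(c)
    box(P,(.423,.139),.06,.145,.175)
    box(P,(.466,.399),.045,.183,.21)
    box(P,(.520,.283),.045,.183,.21)
    for n in("lamp_c_bar","lamp_c_mid"):
        print(n,[(round(x["p"],2),w(x["at"],c).round(3).tolist()) for x in r.search_frame(n,c)])
E
```

```text
top
203 ctr [421. 135.] size [10. 88.] z [0.161 0.164 0.166] yaw(y-axis) 8.5
361 ctr [472. 399.] size [61. 86.] z [0.184 0.192 0.195] yaw(y-axis) 20.2
352 ctr [524. 281.] size [67. 82.] z [0.184 0.192 0.195] yaw(y-axis) 18.1
lamp_c_bar [(0.77, [0.427, 0.127, 0.118]), (0.33, [0.403, -0.439, 0.055])]
lamp_c_mid [(0.7, [0.422, 0.125, 0.119])]
scene
160 ctr [421. 137.] size [14. 87.] z [0.154 0.162 0.165] yaw(y-axis) 8.3
268 ctr [474. 402.] size [59. 87.] z [0.184 0.191 0.194] yaw(y-axis) 21.3
280 ctr [525. 283.] size [63. 84.] z [0.184 0.191 0.195] yaw(y-axis) 18.7
lamp_c_bar []
lamp_c_mid [(0.87, [0.438, 0.137, 0.099])]
```

```bash
python3 -m creep '{"linear":[[0,0,-0.02],[-0.045,0,0],[-0.045,0,0],[-0.045,0,0],[-0.045,0,0],[-0.045,0,0],[-0.045,0,0],[0,0,0]],"turn":[[0,0,0],[0,0,0],[0,0,0],[0,0,0],[0,0,0],[0,0,0],[0,0,0],[0,0,0]]}' 0 60; python3 -c "
from h import *
st()"
```

```text
time: 2.5
tcp_pos: [0.413, 0.4851, 0.2584]
eef_rot: [0.132, 0.991, -0.0, 0.001]
ft_force: [-1.2, 1.0, -0.6]
width: 0.0855
finger_force: 0.0
2.5 [0.413  0.4851 0.2584] rot
 [[-0.965  0.261  0.002]
 [ 0.261  0.965 -0.001]
 [-0.002 -0.    -1.   ]] w 0.0855 [-1.2  1.  -0.6] 0.0 [ 0.77  0.51  0.34  1.4  -0.    1.03]
```

```bash
python3 -m creep '{"linear":[[-0.0124,-0.0418,0],[-0.0124,-0.0418,0],[-0.0124,-0.0418,0],[-0.0124,-0.0418,0],[-0.0124,-0.0418,0],[-0.0124,-0.0418,0],[-0.0124,-0.0418,0],[-0.0124,-0.0418,0]],"turn":[[0,0,0],[0,0,0],[0,0,0],[0,0,0],[0,0,0],[0,0,0],[0,0,0],[0,0,0]]}' >/dev/null;  python3 -m creep '{"linear":[[0,0,0],[0,0,0],[0,0,0],[0,0,0],[0,0,0],[0,0,0],[0,0,0],[0,0,0]],"turn":[[0,0,8.3],[0,0,8.3],[0,0,8.3],[0,0,8.3],[0,0,8.3],[0,0,8.3],[0,0,8.3],[0,0,8.3]]}' >/dev/null; python3 -c "
from h import *
st()
im,d=look('wrist','w1.png'); P=cloud('wrist',d); box(P,(.423,.139),.08,.145,.18); pins('wrist',['lamp_c_bar','lamp_c_mid'])
im,d=look('top'); P=cloud('top',d); box(P,(.423,.139),.08,.145,.175)
st()"
```

```text
4.1 [0.4179 0.1389 0.2594] rot
 [[-0.148  0.989  0.   ]
 [ 0.989  0.148  0.   ]
 [ 0.     0.    -1.   ]] w 0.085 [-0.4  0.  -0.7] 0.0 [ 0.18  0.1  -0.23  1.24  0.    1.6 ]
1512 ctr [421. 138.] size [10. 86.] z [0.162 0.164 0.166] yaw(y-axis) 8.1
lamp_c_bar [(0.94, [0.424, 0.14, 0.158]), (0.38, [0.585, -0.022, 0.016])]
lamp_c_mid []
106 ctr [424. 113.] size [10. 45.] z [0.161 0.164 0.166] yaw(y-axis) 8.2
4.3 [0.4181 0.1388 0.2594] rot
 [[-0.157  0.988  0.   ]
 [ 0.988  0.157  0.   ]
 [ 0.     0.    -1.   ]] w 0.0852 [-0.8  0.4 -0.4] 0.0 [ 0.18  0.1  -0.23  1.24  0.    1.59]
```

View pics/w1.png

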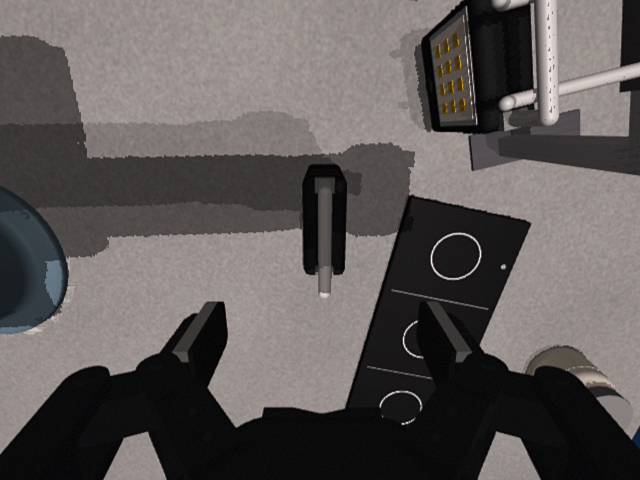

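The wrist view shows lamp c's bar at (325,235), directly between the open fingers, so I'll go down and pinch it.

```bash
python3 -m creep '{"linear":[[0,0.003,0.03],[0,0,0.03],[0,0,0.03],[0,0,0.02],[0,0,0],[0,0,0]],"turn":[[0,0,0],[0,0,0],[0,0,0],[0,0,0],[0,0,0],[0,0,0]]}' 0 60;  python3 -m creep '{"linear":[[0,0,0],[0,0,0],[0,0,0],[0,0,0],[0,0,0],[0,0,0],[0,0,0],[0,0,0]],"turn":[[0,0,0],[0,0,0],[0,0,0],[0,0,0],[0,0,0],[0,0,0],[0,0,0],[0,0,0]]}' 1 60;  python3 -m creep '{"linear":[[0,0,0],[0,0,-0.01],[0,0,-0.01],[0,0,0]],"turn":[[0,0,0],[0,0,0],[0,0,0],[0,0,0]]}'
```

```text
time: 4.9
tcp_pos: [0.4211, 0.1391, 0.1496]
eef_rot: [0.65, 0.76, -0.0, -0.0]
ft_force: [0.5, 0.6, 0.4]
width: 0.0855
finger_force: 0.0
time: 5.7
tcp_pos: [0.4215, 0.1391, 0.1497]
eef_rot: [0.651, 0.759, 0.0, 0.0]
ft_force: [-1.4, -0.6, 5.8]
width: 0.0076
finger_force: 58.8
time: 6.1
tcp_pos: [0.4222, 0.1392, 0.1706]
eef_rot: [0.651, 0.759, 0.001, 0.001]
ft_force: [0.4, 0.7, -3.5]
width: 0.0079
finger_force: 58.9
```

```bash
python3 -m creep '{"linear":[[-0.02,0,0],[-0.0405,0.001,0],[-0.0405,0.001,0],[-0.0405,0.001,0],[-0.0405,0.001,0],[-0.0405,0.001,0],[-0.0405,0.001,0],[-0.02,0.002,0]],"turn":[[0,0,0],[0,0,0],[0,0,0],[0,0,0],[0,0,0],[0,0,0],[0,0,0],[0,0,0]]}' - 60 >/dev/null;  python3 -m creep '{"linear":[[0,0,0],[0,0,0],[0,0,0],[0,0,0]],"turn":[[0,0,6.3],[0,0,6.3],[0,0,0],[0,0,0]]}'; python3 -c "
from h import *
st()
im,d=look('wrist'); P=cloud('wrist',d); pins('wrist',['ring1','charger','key_round_top','key_square_top','key_long_top'])
im,d=look('top','t2.png'); pins('top',['ring1','charger','key_round_top','key_square_top','key_long_top','lamp_c_mid'])
"
```

```text
time: 7.3
tcp_pos: [0.4725, -0.1393, 0.169]
eef_rot: [0.729, 0.684, -0.0, -0.0]
ft_force: [0.5, 0.4, -3.0]
width: 0.0077
finger_force: 58.9
7.3 [ 0.4725 -0.1393  0.169 ] rot
 [[ 0.063  0.998 -0.   ]
 [ 0.998 -0.063  0.   ]
 [ 0.    -0.    -1.   ]] w 0.0077 [ 0.5  0.4 -3. ] 58.89122664928436 [-0.42  0.25 -0.29  1.04  0.    1.22]
ring1 [(0.71, [0.577, -0.143, 0.017])]
charger [(0.68, [0.587, -0.022, -0.001]), (0.43, [0.577, -0.143, 0.016])]
key_round_top [(0.6, [0.615, -0.254, 0.047])]
key_square_top [(0.97, [0.567, -0.249, 0.043])]
key_long_top [(0.73, [0.518, -0.245, 0.045])]
ring1 [(0.89, [0.592, 0.095, 0.012]), (0.76, [0.582, -0.029, 0.016]), (0.74, [0.575, -0.147, 0.008])]
charger [(0.86, [0.583, -0.023, 0.002])]
key_round_top [(0.52, [0.791, -0.061, -0.001]), (0.41, [0.619, -0.254, 0.046]), (0.4, [0.476, -0.144, 0.178]), (0.36, [0.551, -0.46, -0.001])]
key_square_top []
key_long_top [(0.72, [0.582, -0.028, 0.015]), (0.45, [0.479, -0.143, 0.179])]
lamp_c_mid []
```

View pics/t2.png

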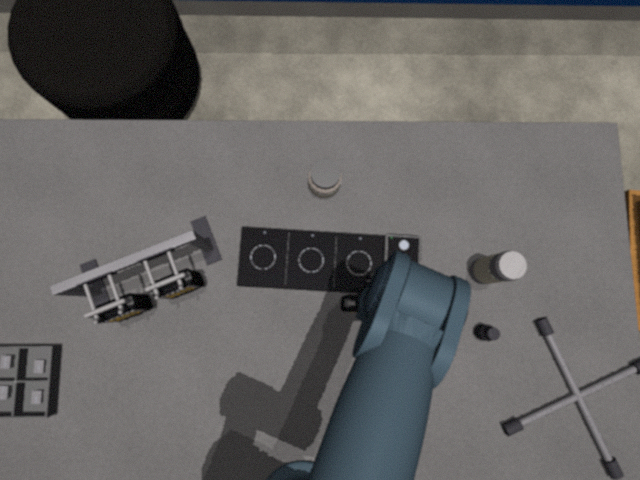

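```bash
python3 -m creep '{"linear":[[0,0,0.01],[0,0,0.009],[0,0,0],[0,0.009,0],[0,0,0]],"turn":[[0,0,0],[0,0,0],[0,0,0],[0,0,0],[0,0,0]]}' - 30;  python3 -m creep '{"linear":[[0,0.013,0],[0,0.013,0],[0,0.012,0],[0,0.0125,0.003],[0,0.0125,0.003],[0,0.012,0.004],[0,0,0],[0,0,0]],"turn":[[0,0,0],[0,0,0],[0,0,0],[0,0,0],[0,0,0],[0,0,0],[0,0,0],[0,0,0]]}' - 30; python3 -c "
from h import *
im,d=look('wrist');look('scene','s2.png'); im=cv2.imread('pics/s2.png'); a=cv2.resize(im[150:330,200:440],None,fx=1.65,fy=1.65); b=cv2.resize(im[:,::1],(0,0),fx=.01,fy=.01)
j=np.hstack([a,cv2.resize(r.get_image('wrist')[0][:,:,::-1],(396,297))]); cv2.imwrite('pics/j2.png',j)
"
```

```text
time: 8.45
tcp_pos: [0.4827, -0.1402, 0.1501]
eef_rot: [0.73, 0.684, 0.0, 0.0]
ft_force: [0.6, -0.1, -2.2]
width: 0.0075
finger_force: 58.9
time: 9.25
tcp_pos: [0.556, -0.1447, 0.1395]
eef_rot: [0.73, 0.684, -0.0, -0.001]
ft_force: [-1.5, -0.1, -0.5]
width: 0.0077
finger_force: 56.3
```

View pics/j2.png

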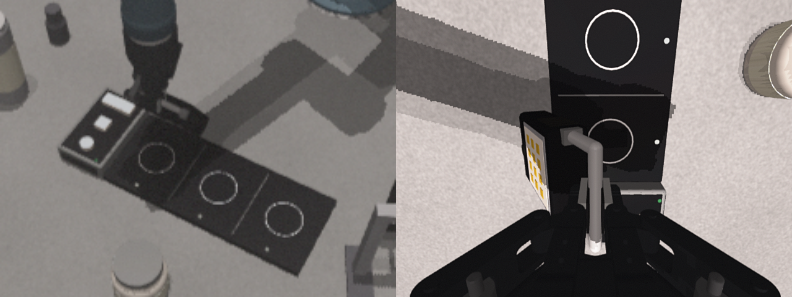

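It is tipping over the plate's edge as planned: the wrist crop shows the lamp tilted about 30° at (545,150), lens up and to the left. Continuing the arc.

```bash
python3 -m creep '{"linear":[[0,0.017,0.009],[0,0.0165,0.010],[0,0.014,0.0135],[0,0.013,0.0135],[0,0.010,0.0165],[0,0.009,0.017],[0,0,0],[0,0,0]],"turn":[[0,0,0],[0,0,0],[0,0,0],[0,0,0],[0,0,0],[0,0,0],[0,0,0],[0,0,0]]}' 1 30;  python3 -m creep '{"linear":[[0,0.0055,0.0185],[0,0.0045,0.018],[0,0,0],[0,0,0],[0,0,0]],"turn":[[0,0,0],[0,0,0],[0,0,0],[0,0,0],[0,0,0]]}' 1 30; python3 -c "
from h import *
im,d=look('wrist'); P=cloud('wrist',d); look('wrist','w3.png')
st()
for z0,z1 in((.04,.065),): box(P,(.55,-.145),.09,z0,z1)
pins('wrist',['lamp_c_mid','lamp_c_bar','ring1'])
"
```

```text
time: 10.2
tcp_pos: [0.6351, -0.15, 0.0609]
eef_rot: [0.73, 0.683, -0.0, -0.001]
ft_force: [-1.9, -0.0, -0.6]
width: 0.0081
finger_force: 51.2
time: 10.7
tcp_pos: [0.6459, -0.1508, 0.0248]
eef_rot: [0.73, 0.683, 0.0, 0.0]
ft_force: [-0.3, -0.4, -3.4]
width: 0.0079
finger_force: 51.2
10.8 [ 0.6459 -0.1508  0.0248] rot
 [[ 0.066  0.998  0.001]
 [ 0.998 -0.066  0.   ]
 [ 0.     0.001 -1.   ]] w 0.0076 [ 0.3  0.2 -3.1] 51.161988973617554 [-0.33  0.68  0.01  0.9   0.    1.31]
40952 ctr [ 579. -147.] size [ 91. 122.] z [0.05  0.058 0.061] yaw(y-axis) -57.3
lamp_c_mid [(0.85, [0.548, -0.147, 0.036])]
lamp_c_bar [(0.67, [0.645, -0.155, 0.028])]
ring1 [(0.95, [0.583, -0.025, 0.015])]
```

View pics/w3.png

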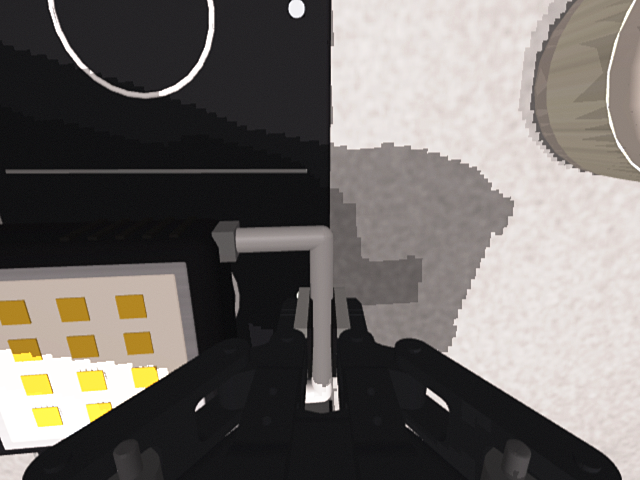

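The lamp lies on its back with its lens at (100,350) and its bar in the fingers, so I'll pull it on by 29 mm and let go with a small opening.

```bash
python3 -m creep '{"linear":[[0,0.01,0],[0,0.01,0],[0,0.009,0],[0,0,0.002],[0,0,0],[0,0,0]],"turn":[[0,0,0],[0,0,0],[0,0,0],[0,0,0],[0,0,0],[0,0,0]]}' 1 30;  python3 -m creep '{"linear":[[0,0,0],[0,0,0],[0,0,0],[0,0,-0.01],[0,0,-0.02],[0,0,-0.04],[0,0,-0.04],[0,0,0]],"turn":[[0,0,0],[0,0,0],[0,0,0],[0,0,0],[0,0,0],[0,0,0],[0,0,0],[0,0,0]]}' 0.75 30; python3 -c "
from h import *
im,d=look('wrist'); P=cloud('wrist',d); look('wrist')
st()
box(P,(.575,-.145),.09,.04,.065)
m=(P[...,2]>.046)&(abs(P[...,1]+.15)<.06)&(P[...,0]<.65)&(P[...,0]>.48); q=P[m]; print('ext',np.percentile(q,[1,99],axis=0).round(3)); A=np.c_[q[:,:2],np.ones(len(q))]; print(np.linalg.lstsq(A,q[:,2],rcond=None)[0])
pins('wrist',['lamp_c_mid','lamp_c_bar','ring1'])
"
```

```text
time: 11.55
tcp_pos: [0.6752, -0.1529, 0.023]
eef_rot: [0.73, 0.683, 0.0, 0.001]
ft_force: [2.4, -0.1, 1.1]
width: 0.0078
finger_force: 51.5
time: 12.35
tcp_pos: [0.6787, -0.154, 0.1405]
eef_rot: [0.73, 0.683, 0.003, 0.005]
ft_force: [0.3, -0.3, 0.5]
width: 0.0215
finger_force: 0.0
12.45 [ 0.6759 -0.1531  0.1346] rot
 [[ 0.066  0.998  0.004]
 [ 0.998 -0.066 -0.001]
 [-0.001  0.004 -1.   ]] w 0.0215 [ 0.   0.7 -0.3] 0.0 [-0.31  0.66  0.27  1.18  0.    1.32]
19972 ctr [ 572. -164.] size [125. 120.] z [0.048 0.05  0.051] yaw(y-axis) 88.7
ext [[ 0.517 -0.188  0.047]
 [ 0.648 -0.104  0.222]]
[ 1.47066824  0.12811277 -0.74539353]
lamp_c_mid [(0.72, [0.571, -0.149, 0.026])]
lamp_c_bar [(0.91, [0.668, -0.153, 0.022])]
ring1 [(0.83, [0.582, -0.026, 0.012])]
```

```bash
python3 -m creep '{"linear":[[0,0,-0.045],[0,0,-0.045],[0,0,-0.045],[0,0,-0.03],[0.0426,-0.0184,0],[0.0426,-0.0184,0],[0.0426,-0.0184,0],[0.0426,-0.0184,0]],"turn":[[0,0,0],[0,0,0],[0,0,0],[0,0,0],[0,0,0],[0,0,0],[0,0,0],[0,0,0]]}' 0 60 >/dev/null;  python3 -m creep '{"linear":[[0.0426,-0.0184,0],[0.0426,-0.0184,0],[0.0426,-0.0184,0],[0.0426,-0.0184,0],[0.0426,-0.0184,0],[0.0426,-0.0184,0],[0,0,0],[0,0,0]],"turn":[[0,0,0],[0,0,0],[0,0,0],[0,0,0],[0,0,0],[0,0,0],[0,0,0],[0,0,0]]}'>/dev/null;  python3 -m creep '{"linear":[[0,0,0],[0,0,0],[0,0,0],[0,0,0],[0,0,0]],"turn":[[0,0,-8.3],[0,0,-8.3],[0,0,-8.3],[0,0,0],[0,0,0]]}' ; python3 -c "
from h import *
im,d=look('wrist','w4.png'); P=cloud('wrist',d)
st()
box(P,(.52,.283),.035,.187,.21)
pins('wrist',['lamp_b_bar','hook_b'])
"
```

```text
time: 14.7
tcp_pos: [0.5195, 0.2831, 0.2968]
eef_rot: [0.568, 0.823, -0.001, -0.0]
ft_force: [-0.3, 0.4, 0.2]
width: 0.0854
finger_force: 0.0
14.75 [0.5194 0.2834 0.2969] rot
 [[-0.357  0.934 -0.001]
 [ 0.934  0.357 -0.   ]
 [-0.    -0.001 -1.   ]] w 0.0853 [1.1 0.2 0.3] 0.0 [ 0.39  0.41  0.28  1.44 -0.    1.6 ]
1315 ctr [510. 279.] size [31. 70.] z [0.192 0.194 0.195] yaw(y-axis) 23.6
lamp_b_bar [(0.9, [0.524, 0.277, 0.192])]
hook_b []
```

View pics/w4.png

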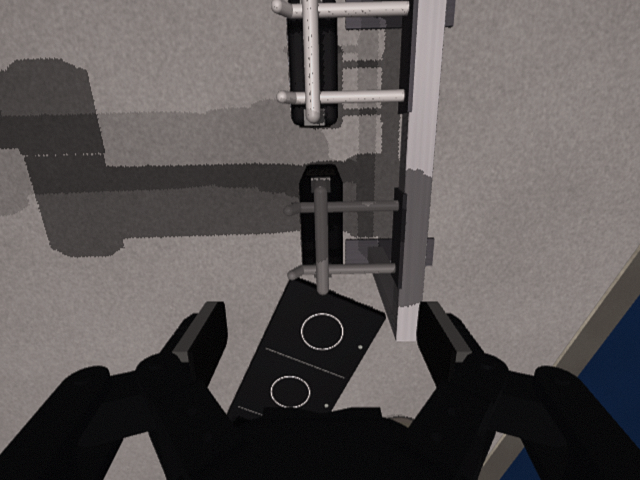

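The wrist view shows lamp b's bar from (320,185) to (322,290), with the prongs crossing it at rows 208 and 269. I'll deproject these pixels.

```bash
python3 - <<'E'
from h import *
im,d=look('wrist'); P=cloud('wrist',d)
for v in (190,225,238,250,285):
    row=P[v,300:345]; m=row[:,2]>.188; 
    if m.any(): print(v,row[m].mean(0).round(4),m.sum())
for u,v in((370,207),(370,268),(302,210),(302,269)):
    row=P[v-10:v+10,u]; m=row[:,2]>.175; print('prong',u,v,row[m].mean(0).round(4) if m.any() else None)
E
```

```text
190 [0.505  0.3189 0.1928] 13
225 [0.5146 0.2947 0.1938] 14
238 [0.5186 0.2854 0.1941] 13
250 [0.5221 0.2764 0.1942] 13
285 [0.5335 0.2489 0.1938] 13
prong 370 207 [0.5456 0.3194 0.1844]
prong 370 268 [0.5661 0.2724 0.1846]
prong 302 210 [0.4974 0.3001 0.1847]
prong 302 269 [0.5149 0.252  0.1851]
```

```bash
python3 -m creep '{"linear":[[0,0,0],[0,0,0.03],[0,0,0.03],[0,0,0.03],[0,0,0.028],[0,0,0],[0,0,0]],"turn":[[0,0,-1],[0,0,0],[0,0,0],[0,0,0],[0,0,0],[0,0,0],[0,0,0]]}' 0.55 60;  python3 -m creep '{"linear":[[0,0,0],[0,0,0],[0,0,0],[0,0,0],[0,0,0],[0,0,0]],"turn":[[0,0,0],[0,0,0],[0,0,0],[0,0,0],[0,0,0],[0,0,0]]}' 1 80;  python3 -m creep '{"linear":[[0,0,-0.011],[0,0,-0.011],[0,0,0],[0,0,0]],"turn":[[0,0,0],[0,0,0],[0,0,0],[0,0,0]]}'
```

```text
time: 15.6
tcp_pos: [0.5188, 0.2844, 0.1796]
eef_rot: [0.558, 0.83, -0.0, -0.0]
ft_force: [-0.4, 1.0, 0.1]
width: 0.0385
finger_force: 0.0
time: 16.2
tcp_pos: [0.5206, 0.2851, 0.1815]
eef_rot: [0.558, 0.83, 0.002, 0.001]
ft_force: [-0.9, -0.1, 6.9]
width: 0.0072
finger_force: 78.2
time: 16.6
tcp_pos: [0.5193, 0.2845, 0.2015]
eef_rot: [0.558, 0.83, 0.0, 0.0]
ft_force: [-0.3, 0.8, -3.9]
width: 0.0071
finger_force: 78.6
```

```bash
python3 -m creep '{"linear":[[0,-0.01,0],[0,-0.015,0],[0,-0.015,0],[0,-0.015,0],[0,-0.015,0],[0,-0.01,0],[0,0,0],[0,0,0]],"turn":[[0,0,0],[0,0,0],[0,0,0],[0,0,0],[0,0,0],[0,0,0],[0,0,0],[0,0,0]]}'; python3 -c "
from h import *
im,d=look('wrist','w5.png');st()"
```

```text
time: 17.4
tcp_pos: [0.4454, 0.2544, 0.2013]
eef_rot: [0.558, 0.83, 0.0, 0.0]
ft_force: [-0.8, -0.1, -3.3]
width: 0.0068
finger_force: 78.5
17.45 [0.4457 0.2546 0.2014] rot
 [[-0.377  0.926  0.001]
 [ 0.926  0.377  0.   ]
 [ 0.     0.001 -1.   ]] w 0.0071 [ 1.5 -0.7 -3.1] 78.4623384475708 [ 0.4   0.27 -0.17  1.13  0.    1.58]
```

View pics/w5.png

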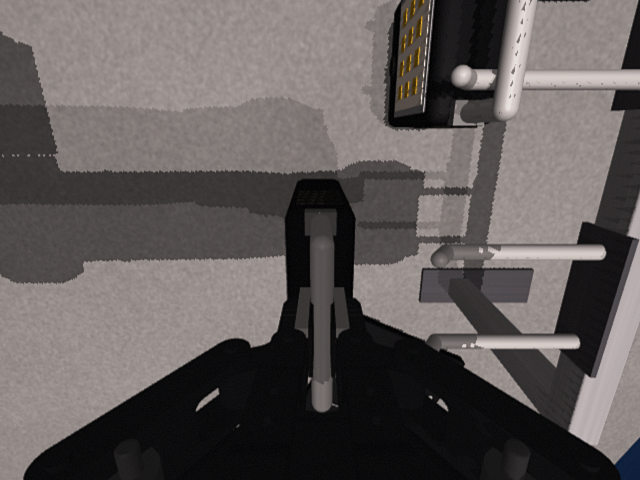

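Lamp b is clear of the hook: the prong tips at (440,255) and (435,342) are empty. Now I'll carry it to ring2's front edge.

```bash
python3 -m creep '{"linear":[[0,0,0.015],[0,0,0.015],[0,0,0],[0,0,0],[0,0,0],[0,0,0]],"turn":[[0,0,0],[0,0,0],[0,0,8.59],[0,0,8.59],[0,0,8.59],[0,0,0]]}' >/dev/null;  python3 -m creep '{"linear":[[-0.02,0.004,0],[-0.0388,0.0074,0],[-0.0388,0.0074,0],[-0.0388,0.0074,0],[-0.0388,0.0074,0],[-0.0388,0.0074,0],[-0.0388,0.0074,0],[-0.019,0.003,0]],"turn":[[0,0,0],[0,0,0],[0,0,0],[0,0,0],[0,0,0],[0,0,0],[0,0,0],[0,0,0]]}'; python3 -m creep '{"linear":[[0,0,0],[0,0,0]],"turn":[[0,0,0],[0,0,0]]}'; python3 -c "
from h import *
st(); look('wrist')
pins('wrist',['ring1','lamp_a_bar'])"
```

```text
time: 18.85
tcp_pos: [0.4803, -0.0235, 0.1716]
eef_rot: [0.729, 0.684, 0.0, 0.001]
ft_force: [-0.6, 1.9, -3.2]
width: 0.0075
finger_force: 78.5
time: 19.05
tcp_pos: [0.4794, -0.0203, 0.1713]
eef_rot: [0.729, 0.685, 0.0, -0.0]
ft_force: [-1.0, 1.0, -2.8]
width: 0.0075
finger_force: 78.5
19.05 [ 0.4794 -0.0203  0.1713] rot
 [[ 0.063  0.998  0.   ]
 [ 0.998 -0.063  0.001]
 [ 0.001  0.    -1.   ]] w 0.0075 [-1.   1.  -2.8] 78.47030639648438 [-0.18  0.22 -0.32  1.03  0.    1.46]
ring1 [(0.66, [0.591, 0.097, 0.018]), (0.61, [0.585, -0.025, 0.017])]
lamp_a_bar []
```

```bash
python3 -m creep '{"linear":[[0,0,0.011],[0,0,0.010],[0,0,0],[0,0.009,0],[0,0,0]],"turn":[[0,0,0],[0,0,0],[0,0,0],[0,0,0],[0,0,0]]}' 1 40;  python3 -m creep '{"linear":[[0,0.013,0],[0,0.013,0],[0,0.012,0],[0,0.0125,0.003],[0,0.0125,0.003],[0,0.012,0.004],[0,0,0],[0,0,0]],"turn":[[0,0,0],[0,0,0],[0,0,0],[0,0,0],[0,0,0],[0,0,0],[0,0,0],[0,0,0]]}' 1 40;  python3 -m creep '{"linear":[[0,0.017,0.009],[0,0.0165,0.010],[0,0.014,0.0135],[0,0.013,0.0135],[0,0.010,0.0165],[0,0.009,0.017],[0,0,0],[0,0,0]],"turn":[[0,0,0],[0,0,0],[0,0,0],[0,0,0],[0,0,0],[0,0,0],[0,0,0],[0,0,0]]}' 1 40;  python3 -c "
from h import *
im,d=look('wrist','w6.png');st()"
```

```text
time: 19.7
tcp_pos: [0.4909, -0.0202, 0.1528]
eef_rot: [0.729, 0.685, 0.002, 0.002]
ft_force: [-1.7, 2.1, 16.4]
width: 0.0072
finger_force: 80.6
time: 20.5
tcp_pos: [0.5627, -0.0253, 0.1399]
eef_rot: [0.729, 0.684, -0.0, -0.0]
ft_force: [-0.4, 0.4, 1.6]
width: 0.007
finger_force: 79.1
time: 21.3
tcp_pos: [0.6412, -0.0304, 0.0602]
eef_rot: [0.729, 0.684, -0.001, -0.001]
ft_force: [-0.3, -0.3, -1.6]
width: 0.007
finger_force: 70.4
21.35 [ 0.6417 -0.0305  0.061 ] rot
 [[ 0.063  0.998 -0.   ]
 [ 0.998 -0.063  0.   ]
 [ 0.    -0.    -1.   ]] w 0.0072 [-0.1 -0.1 -2.7] 70.41937351226807 [-0.15  0.61 -0.01  0.95  0.    1.49]
```

View pics/w6.png

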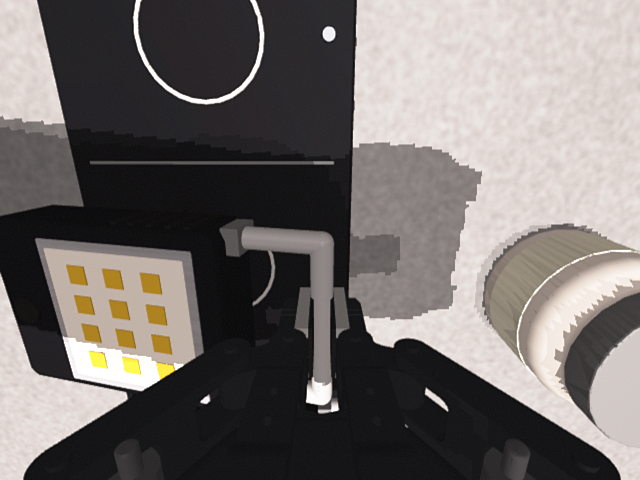

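```bash
python3 -m creep '{"linear":[[0,0.0055,0.0185],[0,0.0045,0.018],[0,0,0],[0,0.01,0],[0,0.01,0],[0,0.009,0],[0,0,0.002],[0,0,0]],"turn":[[0,0,0],[0,0,0],[0,0,0],[0,0,0],[0,0,0],[0,0,0],[0,0,0],[0,0,0]]}' 1 40;  python3 -m creep '{"linear":[[0,0,0],[0,0,0],[0,0,0],[0,0,-0.01],[0,0,-0.02],[0,0,-0.04],[0,0,-0.04],[0,0,0]],"turn":[[0,0,0],[0,0,0],[0,0,0],[0,0,0],[0,0,0],[0,0,0],[0,0,0],[0,0,0]]}' 0.75 30; python3 -m creep '{"linear":[[0,0,-0.04],[0,0,-0.04],[0,0,-0.04],[0,0,-0.04],[0,0,0],[0,0,0]],"turn":[[0,0,0],[0,0,0],[0,0,0],[0,0,0],[0,0,0],[0,0,0]]}' 0; python3 -c "
from h import *
im,d=look('wrist'); P=cloud('wrist',d)
st()
for y in(-.028,-.148): box(P,(.58,y),.075,.042,.065)
pins('wrist',['lamp_c_mid','lamp_c_bar','ring1','tub'])
im,d=look('top','t3.png'); P=cloud('top',d)
for y in(-.028,-.148): box(P,(.58,y),.075,.042,.065)
pins('top',['lamp_c_mid','ring1','tub'])
"
```

```text
time: 22.15
tcp_pos: [0.6827, -0.0333, 0.0239]
eef_rot: [0.729, 0.684, 0.001, 0.001]
ft_force: [1.7, 0.3, 0.7]
width: 0.0073
finger_force: 70.9
time: 22.95
tcp_pos: [0.6853, -0.0336, 0.1404]
eef_rot: [0.729, 0.684, 0.004, 0.005]
ft_force: [1.4, 0.2, 0.0]
width: 0.0212
finger_force: 0.0
time: 23.55
tcp_pos: [0.6819, -0.0331, 0.2937]
eef_rot: [0.729, 0.684, 0.001, 0.001]
ft_force: [0.1, -0.2, -1.1]
width: 0.085
finger_force: 0.0
23.6 [ 0.6811 -0.0331  0.2918] rot
 [[ 0.063  0.998 -0.   ]
 [ 0.998 -0.063  0.   ]
 [ 0.    -0.    -1.   ]] w 0.0852 [-0.4 -0.5 -0.4] 0.0 [-0.14  0.64  0.63  1.57  0.    1.49]
7782 ctr [579. -44.] size [118. 119.] z [0.049 0.051 0.053] yaw(y-axis) 86.6
5449 ctr [ 574. -132.] size [119. 120.] z [0.049 0.051 0.053] yaw(y-axis) 68.4
lamp_c_mid [(0.75, [0.572, -0.15, 0.029])]
lamp_c_bar [(0.6, [0.671, -0.155, 0.029]), (0.53, [0.571, -0.149, 0.028])]
ring1 [(0.62, [0.587, 0.097, 0.015])]
tub [(0.73, [0.78, -0.055, -0.001])]
few 0
1455 ctr [ 573. -170.] size [ 94. 130.] z [0.05  0.053 0.056] yaw(y-axis) 80.8
lamp_c_mid [(0.9, [0.569, -0.149, 0.032]), (0.47, [0.616, -0.254, 0.045])]
ring1 [(0.79, [0.588, 0.091, 0.012])]
tub []
```

```bash
python3 -m creep '{"linear":[[0.0384,-0.0217,0],[0.0384,-0.0217,0],[0.0384,-0.0217,0],[0.0384,-0.0217,0],[0.0384,-0.0217,0],[0.0384,-0.0217,0],[0.0384,-0.0217,0],[0.0384,-0.0217,0]],"turn":[[0,0,0],[0,0,0],[0,0,0],[0,0,0],[0,0,0],[0,0,0],[0,0,0],[0,0,0]]}' 0 60 >/dev/null;  python3 -m creep '{"linear":[[0.0384,-0.0217,0],[0.0384,-0.0217,0],[0.0384,-0.0217,0],[0,0,0],[0,0,0],[0,0,0],[0,0,0],[0,0,0]],"turn":[[0,0,0],[0,0,0],[0,0,0],[0,0,-8.59],[0,0,-8.59],[0,0,-8.59],[0,0,0],[0,0,0]]}' ; python3 -c "
from h import *
im,d=look('wrist','w7.png'); P=cloud('wrist',d)
st()
pins('wrist',['lamp_b_bar','hook_b'])
for v in (190,225,238,250,285):
    row=P[v,290:355]; m=row[:,2]>.188; 
    if m.any(): print(v,row[m].mean(0).round(4),m.sum())
"
```

```text
time: 25.6
tcp_pos: [0.4697, 0.4036, 0.2922]
eef_rot: [0.56, 0.829, -0.0, -0.0]
ft_force: [-0.2, 0.4, 0.5]
width: 0.0852
finger_force: 0.0
25.65 [0.4698 0.4035 0.2923] rot
 [[-0.374  0.927 -0.   ]
 [ 0.927  0.374  0.   ]
 [ 0.    -0.    -1.   ]] w 0.0852 [ 0.5  0.1 -1. ] 0.0 [0.61 0.47 0.36 1.46 0.   1.79]
lamp_b_bar []
hook_b []
190 [0.4523 0.4381 0.1937] 14
225 [0.462  0.4146 0.1945] 13
238 [0.4658 0.4051 0.1938] 13
250 [0.4693 0.3963 0.1938] 13
285 [0.48   0.3694 0.1937] 13
```

View pics/w7.png

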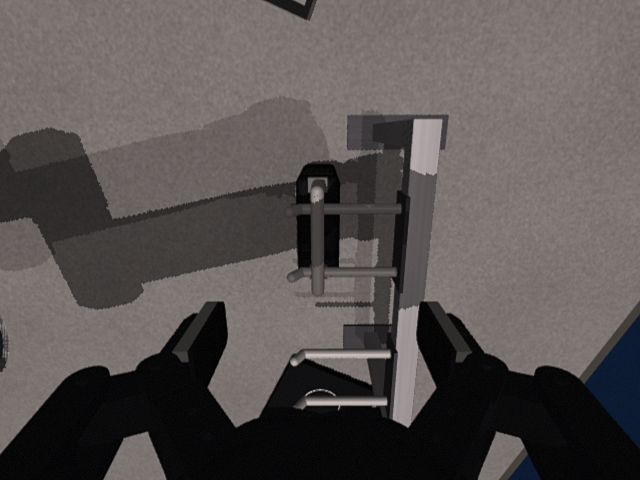

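Lamp a's bar runs from (318,185) to (318,293), with the prongs at rows 209 and 272. It sits about 4 mm nearer the robot than the TCP, so I'll correct for that and grasp.

```bash
python3 -m creep '{"linear":[[0,-0.004,0],[0,0,0.03],[0,0,0.03],[0,0,0.03],[0,0,0.023],[0,0,0],[0,0,0]],"turn":[[0,0,0],[0,0,0],[0,0,0],[0,0,0],[0,0,0],[0,0,0],[0,0,0]]}' 0.55 60;  python3 -m creep '{"linear":[[0,0,0],[0,0,0],[0,0,0],[0,0,0],[0,0,0],[0,0,0]],"turn":[[0,0,0],[0,0,0],[0,0,0],[0,0,0],[0,0,0],[0,0,0]]}' 1 80;  python3 -m creep '{"linear":[[0,0,-0.011],[0,0,-0.011],[0,0,0],[0,0,0]],"turn":[[0,0,0],[0,0,0],[0,0,0],[0,0,0]]}'
```

```text
time: 26.45
tcp_pos: [0.4658, 0.4019, 0.1797]
eef_rot: [0.558, 0.83, -0.0, -0.0]
ft_force: [0.9, 0.7, 0.4]
width: 0.038
finger_force: 0.0
time: 27.05
tcp_pos: [0.4672, 0.4029, 0.1813]
eef_rot: [0.558, 0.83, 0.002, 0.001]
ft_force: [0.1, -0.1, 5.9]
width: 0.0072
finger_force: 78.3
time: 27.45
tcp_pos: [0.4662, 0.4023, 0.2015]
eef_rot: [0.558, 0.83, 0.0, 0.0]
ft_force: [-0.7, 0.7, -2.3]
width: 0.007
finger_force: 78.5
```

```bash
python3 -m creep '{"linear":[[0,-0.01,0],[0,-0.015,0],[0,-0.015,0],[0,-0.015,0],[0,-0.015,0],[0,-0.015,0],[0,0,0],[0,0,0]],"turn":[[0,0,0],[0,0,0],[0,0,0],[0,0,0],[0,0,0],[0,0,0],[0,0,0],[0,0,0]]}'; python3 -m creep '{"linear":[[0,0,0],[0,0,0],[0,0,0],[0,0,0]],"turn":[[0,0,8.59],[0,0,8.59],[0,0,8.59],[0,0,0]]}'; python3 -c "
from h import *
im,d=look('wrist','w8.png');st()"
```

```text
time: 28.25
tcp_pos: [0.3874, 0.3701, 0.2011]
eef_rot: [0.558, 0.83, 0.0, 0.0]
ft_force: [0.6, -0.4, -4.2]
width: 0.0072
finger_force: 78.4
time: 28.65
tcp_pos: [0.3883, 0.3705, 0.2011]
eef_rot: [0.729, 0.684, 0.0, 0.0]
ft_force: [0.6, 0.9, -2.8]
width: 0.0071
finger_force: 78.5
28.7 [0.3881 0.3704 0.2011] rot
 [[ 0.061  0.998  0.   ]
 [ 0.998 -0.061  0.   ]
 [ 0.     0.    -1.   ]] w 0.0072 [-1.1  0.6 -3.7] 78.44988226890564 [ 0.64  0.31 -0.11  1.15 -0.    2.28]
```

View pics/w8.png

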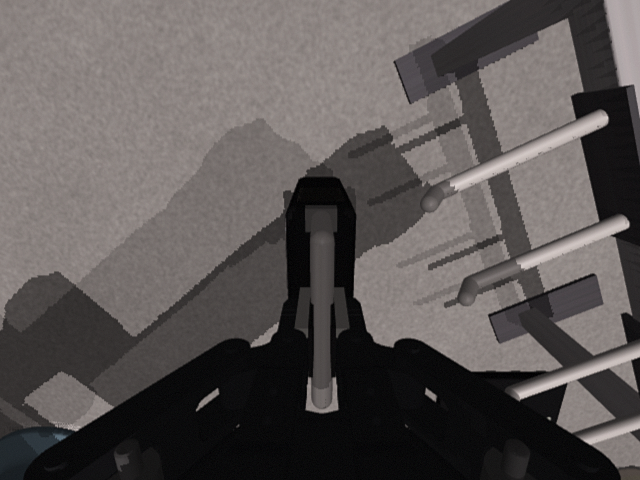

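Lamp a is held and both hooks are empty. Now to ring1's front edge.

```bash
python3 -m creep '{"linear":[[0,0,0.015],[-0.02,0,0.015],[-0.04,0,0],[-0.04,0,0],[-0.04,0.01,0],[-0.04,0.025,0],[-0.04,0.025,0],[-0.03,0.025,0]],"turn":[[0,0,0],[0,0,0],[0,0,0],[0,0,0],[0,0,0],[0,0,0],[0,0,0],[0,0,0]]}' - 80 >/dev/null; python3 -m creep '{"linear":[[-0.0125,0.02,0],[0,0.009,0],[0,0,0],[0,0,0],[0,0,0]],"turn":[[0,0,0],[0,0,0],[0,0,0],[0,0,0],[0,0,0]]}'; python3 -c "
from h import *
st(); look('wrist')
pins('wrist',['ring1'])"
```

```text
time: 30.0
tcp_pos: [0.4833, 0.1019, 0.1711]
eef_rot: [0.728, 0.685, -0.0, -0.001]
ft_force: [-0.4, 0.4, -3.7]
width: 0.0068
finger_force: 78.4
30.0 [0.4833 0.1019 0.1711] rot
 [[ 0.061  0.998 -0.001]
 [ 0.998 -0.061  0.   ]
 [ 0.    -0.001 -1.   ]] w 0.0068 [-0.4  0.4 -3.7] 78.42927575111389 [ 0.08  0.25 -0.28  1.04  0.    1.71]
ring1 [(0.74, [0.593, 0.095, 0.017])]
```

```bash
python3 -m creep '{"linear":[[0,0,0.010],[0,0,0.010],[0,0,0],[0,0.014,0],[0,0,0]],"turn":[[0,0,0],[0,0,0],[0,0,0],[0,0,0],[0,0,0]]}' 1 40;  python3 -m creep '{"linear":[[0,0.013,0],[0,0.013,0],[0,0.012,0],[0,0.0125,0.003],[0,0.0125,0.003],[0,0.012,0.004],[0,0,0],[0,0,0]],"turn":[[0,0,0],[0,0,0],[0,0,0],[0,0,0],[0,0,0],[0,0,0],[0,0,0],[0,0,0]]}' 1 40;  python3 -m creep '{"linear":[[0,0.017,0.009],[0,0.0165,0.010],[0,0.014,0.0135],[0,0.013,0.0135],[0,0.010,0.0165],[0,0.009,0.017],[0,0,0],[0,0,0]],"turn":[[0,0,0],[0,0,0],[0,0,0],[0,0,0],[0,0,0],[0,0,0],[0,0,0],[0,0,0]]}' 1 40;  python3 -c "
from h import *
im,d=look('wrist','w9.png');st()"
```

```text
time: 30.6
tcp_pos: [0.5004, 0.1003, 0.1526]
eef_rot: [0.729, 0.684, 0.002, 0.001]
ft_force: [-2.0, 1.2, 10.1]
width: 0.0075
finger_force: 80.0
time: 31.4
tcp_pos: [0.5735, 0.0953, 0.1407]
eef_rot: [0.729, 0.684, 0.0, -0.0]
ft_force: [0.1, 0.3, -0.8]
width: 0.0071
finger_force: 73.9
time: 32.2
tcp_pos: [0.6505, 0.0903, 0.0614]
eef_rot: [0.729, 0.684, -0.001, -0.001]
ft_force: [-4.0, -0.2, 0.6]
width: 0.0074
finger_force: 68.4
32.25 [0.6509 0.0904 0.062 ] rot
 [[ 0.063  0.998 -0.003]
 [ 0.998 -0.063  0.   ]
 [-0.    -0.003 -1.   ]] w 0.0073 [-3.7 -0.3 -0.7] 68.42573761940002 [0.04 0.64 0.04 0.97 0.   1.68]
```

View pics/w9.png

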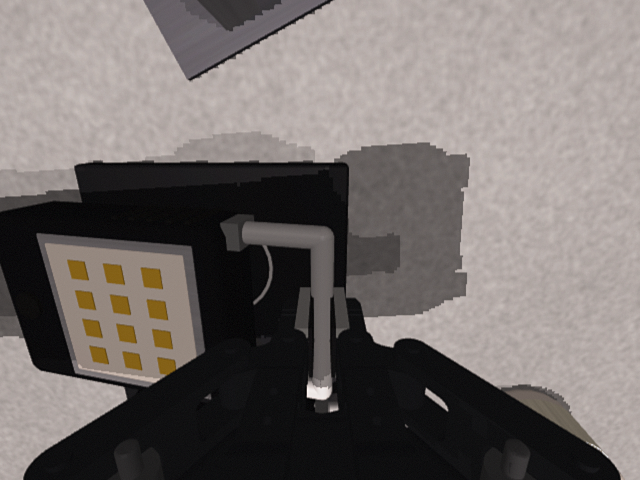

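Same posture as lamp b: the lens at (120,310) and tilting onto its back.

```bash
python3 -m creep '{"linear":[[0,0.0055,0.0185],[0,0.0045,0.018],[0,0,0],[0,0.01,0],[0,0.01,0],[0,0.009,0],[0,0,0.002],[0,0,0]],"turn":[[0,0,0],[0,0,0],[0,0,0],[0,0,0],[0,0,0],[0,0,0],[0,0,0],[0,0,0]]}' 1 40;  python3 -m creep '{"linear":[[0,0,0],[0,0,0],[0,0,0],[0,0,-0.01],[0,0,-0.02],[0,0,-0.04],[0,0,-0.04],[0,0,0]],"turn":[[0,0,0],[0,0,0],[0,0,0],[0,0,0],[0,0,0],[0,0,0],[0,0,0],[0,0,0]]}' 0.75 30; python3 -m creep '{"linear":[[0,0,-0.04],[0,0,-0.04],[0,-0.03,-0.03],[0,-0.04,0],[0,-0.04,0],[0,-0.04,0],[0,-0.04,0],[0,-0.04,0]],"turn":[[0,0,0],[0,0,0],[0,0,0],[0,0,0],[0,0,0],[0,0,0],[0,0,0],[0,0,0]]}' 1; python3 -c "
from h import *
for c in('wrist','scene','top'):
    look(c,c+'9.png'); pins(c,['lamp_c_mid','ring1','charger','key_round_top','key_square_top','key_long_top'])
st()
"
```

```text
time: 33.05
tcp_pos: [0.6938, 0.0876, 0.0245]
eef_rot: [0.729, 0.684, 0.002, 0.002]
ft_force: [2.8, -0.4, 2.7]
width: 0.0069
finger_force: 67.5
time: 33.85
tcp_pos: [0.6956, 0.088, 0.1415]
eef_rot: [0.729, 0.684, 0.005, 0.004]
ft_force: [1.0, -1.4, -0.1]
width: 0.0213
finger_force: 0.0
time: 34.65
tcp_pos: [0.4599, 0.1024, 0.2433]
eef_rot: [0.729, 0.684, 0.0, -0.0]
ft_force: [0.3, 1.7, 0.7]
width: -0.0001
finger_force: 0.0
lamp_c_mid [(0.63, [0.57, -0.145, 0.031])]
ring1 []
charger []
key_round_top []
key_square_top []
key_long_top []
lamp_c_mid []
ring1 [(0.86, [0.573, -0.142, 0.018]), (0.7, [0.581, -0.025, 0.015]), (0.53, [0.516, -0.25, 0.041])]
charger [(0.74, [0.582, -0.022, -0.005])]
key_round_top [(0.54, [0.581, -0.034, 0.031]), (0.38, [0.618, -0.252, 0.045]), (0.29, [0.522, 0.28, 0.181])]
key_square_top [(0.37, [0.564, -0.246, 0.048])]
key_long_top [(0.42, [0.516, -0.251, 0.046])]
lamp_c_mid [(0.8, [0.572, -0.151, 0.03])]
ring1 []
charger []
key_round_top [(0.47, [0.616, -0.256, 0.046])]
key_square_top [(0.41, [0.565, -0.253, 0.046])]
key_long_top [(0.46, [0.52, -0.245, 0.045])]
35.7 [0.462  0.1023 0.2433] rot
 [[ 0.064  0.998  0.   ]
 [ 0.998 -0.064  0.   ]
 [ 0.     0.    -1.   ]] w -0.0002 [0.1 0.3 0.2] 0.0 [ 0.08  0.17 -0.19  1.21  0.    1.72]
```

View pics/top9.png

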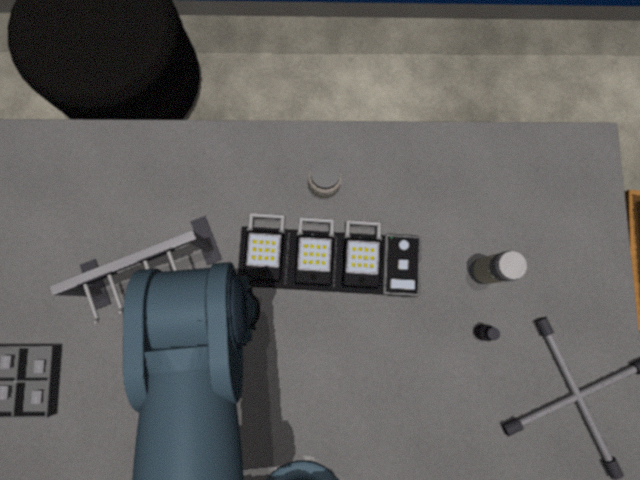

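The top view shows all three lamps on their backs, lens up, at (263,255), (314,258) and (362,261), with the tub unmoved at (324,182). Keys next.

```bash
python3 -m creep '{"linear":[[-0.0431,0.0219,0],[-0.0431,0.0219,0],[-0.0431,0.0219,0],[-0.0431,0.0219,0],[-0.0431,0.0219,0],[-0.0431,0.0219,0],[-0.0431,0.0219,0],[-0.0431,0.0219,0]],"turn":[[0,0,0],[0,0,0],[0,0,0],[0,0,0],[0,0,0],[0,0,0],[0,0,0],[0,0,0]]}' 1 >/dev/null; python3 -m creep '{"linear":[[0,0,0],[0,0,0],[0,0,0]],"turn":[[0,0,0],[0,0,0],[0,0,0]]}'; python3 -c "
from h import *
im,d=look('wrist','w10.png'); pins('wrist',['lamp_c_mid','ring1','key_round_top','key_square_top','key_long_top'])
P=cloud('wrist',d); m=(abs(P[...,2]-.052)<.006); print([ (np.percentile(P[m&(abs(P[...,1]-y)<.052)],[2,98],axis=0).round(3).tolist()) for y in (.094,-.027,-.147)])
st()
"
```

```text
time: 36.8
tcp_pos: [0.6146, -0.2519, 0.2433]
eef_rot: [0.729, 0.685, 0.0, -0.0]
ft_force: [-0.7, 0.6, -0.6]
width: -0.0001
finger_force: 0.0
lamp_c_mid []
ring1 []
key_round_top [(0.73, [0.405, -0.448, 0.005]), (0.67, [0.616, -0.25, 0.05]), (0.67, [0.555, -0.46, 0.002])]
key_square_top [(0.91, [0.571, -0.248, 0.041])]
key_long_top [(0.73, [0.521, -0.247, 0.047])]Traceback (most recent call last):
  File "<string>", line 4, in <module>
    P=cloud('wrist',d); m=(abs(P[...,2]-.052)<.006); print([ (np.percentile(P[m&(abs(P[...,1]-y)<.052)],[2,98],axis=0).round(3).tolist()) for y in (.094,-.027,-.147)])
                                                              ~~~~~~~~~~~~~^^^^^^^^^^^^^^^^^^^^^^^^^^^^^^^^^^^^^^^^^^^
    return _quantile_unchecked(
        a, q, axis, out, overwrite_input, method, keepdims, weights)
    return _ureduce(a,
                    func=_quantile_ureduce_func,
    ...<5 lines>...
                    overwrite_input=overwrite_input,
                    method=method)
    r = func(a, **kwargs)
    result = _quantile(arr,
                       quantiles=q,
    ...<2 lines>...
                       out=out,
                       weights=wgt)
    slices_having_nans = np.isnan(arr[-1, ...])
                                  ~~~^^^^^^^^^
IndexError: index -1 is out of bounds for axis 0 with size 0
```

View pics/w10.png

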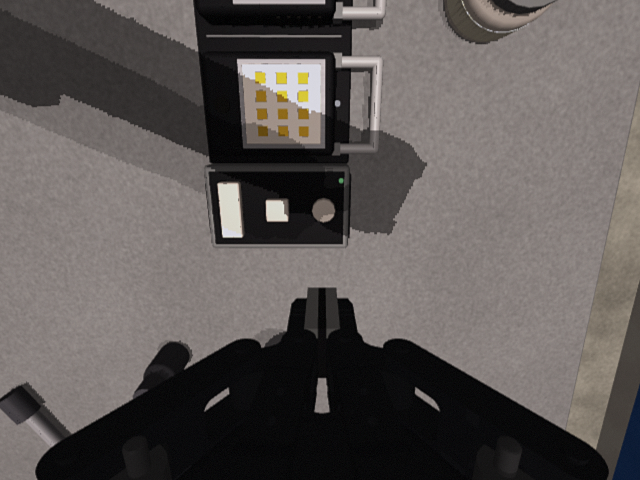

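Keys are at (323,210), (277,210) and (231,210) in the wrist view, and the TCP is over the round key. Going down to it, then pressing in small steps.

```bash
python3 -m creep '{"linear":[[0,0,0.04],[0,0,0.04],[0,0,0.04],[0,0,0.04],[0,0,0.025],[0,0,0],[0,0,0]],"turn":[[0,0,0],[0,0,0],[0,0,0],[0,0,0],[0,0,0],[0,0,0],[0,0,0]]}' 1; python3 -m creep '{"linear":[[0,0,0.004],[0,0,0.002],[0,0,0.002],[0,0,0],[0,0,0]],"turn":[[0,0,0],[0,0,0],[0,0,0],[0,0,0],[0,0,0]]}'; python3 -m creep '{"linear":[[0,0,0.001],[0,0,0.001],[0,0,0],[0,0,0]],"turn":[[0,0,0],[0,0,0],[0,0,0],[0,0,0]]}'
```

```text
time: 37.8
tcp_pos: [0.6149, -0.2526, 0.059]
eef_rot: [0.729, 0.684, 0.0, -0.0]
ft_force: [1.1, -0.7, 0.1]
width: -0.0
finger_force: 0.0
time: 38.3
tcp_pos: [0.6161, -0.2535, 0.0514]
eef_rot: [0.729, 0.684, 0.001, 0.001]
ft_force: [2.1, -0.8, 2.5]
width: -0.0
finger_force: 1.4
time: 38.7
tcp_pos: [0.6161, -0.2535, 0.0491]
eef_rot: [0.729, 0.684, 0.001, 0.001]
ft_force: [4.2, -1.5, 5.3]
width: -0.0001
finger_force: 2.5
```

```bash
python3 -m creep '{"linear":[[0,0,0.0012],[0,0,0],[0,0,0]],"turn":[[0,0,0],[0,0,0],[0,0,0]]}'; python3 -m creep '{"linear":[[0,0,-0.02],[0,-0.024,0],[0,-0.024,0],[0,0,0],[0,0,0]],"turn":[[0,0,0],[0,0,0],[0,0,0],[0,0,0],[0,0,0]]}'
```

```text
time: 39.0
tcp_pos: [0.6161, -0.2535, 0.0489]
eef_rot: [0.729, 0.684, 0.001, 0.002]
ft_force: [1.9, -0.0, 10.2]
width: 0.0001
finger_force: 5.4
time: 39.5
tcp_pos: [0.5651, -0.2489, 0.0659]
eef_rot: [0.729, 0.684, -0.001, -0.002]
ft_force: [0.3, 0.2, 0.0]
width: -0.0002
finger_force: 0.0
```

Round key bottomed out (force rose to 10 N with no further travel). Next the square key, then the long one.

```bash
python3 -m creep '{"linear":[[0,0.001,0.008],[0,0,0.004],[0,0,0.003],[0,0,0.002],[0,0,0.0015],[0,0,0],[0,0,0],[0,0,0]],"turn":[[0,0,0],[0,0,0],[0,0,0],[0,0,0],[0,0,0],[0,0,0],[0,0,0],[0,0,0]]}'; python3 -m creep '{"linear":[[0,0,-0.02],[0,-0.024,0],[0,-0.024,0],[0,0,0],[0,0,0]],"turn":[[0,0,0],[0,0,0],[0,0,0],[0,0,0],[0,0,0]]}'
```

```text
time: 40.3
tcp_pos: [0.5684, -0.2498, 0.0491]
eef_rot: [0.729, 0.684, 0.0, 0.0]
ft_force: [0.2, 1.0, 5.3]
width: 0.0003
finger_force: 2.7
time: 40.8
tcp_pos: [0.5197, -0.2468, 0.0683]
eef_rot: [0.729, 0.684, -0.0, -0.0]
ft_force: [0.7, 0.9, -0.9]
width: 0.0004
finger_force: 0.0
```

```bash
python3 -m creep '{"linear":[[0,0,0.009],[0,0,0.004],[0,0,0.003],[0,0,0.003],[0,0,0.0025],[0,0,0],[0,0,0],[0,0,0]],"turn":[[0,0,0],[0,0,0],[0,0,0],[0,0,0],[0,0,0],[0,0,0],[0,0,0],[0,0,0]]}'; python3 -m creep '{"linear":[[0,0,-0.03],[0,0,-0.05],[0,0,-0.05],[0,-0.04,-0.03],[0,-0.04,0],[0,0,0],[0,0,0],[0,0,0]],"turn":[[0,0,0],[0,0,0],[0,0,0],[0,0,0],[0,0,0],[0,0,0],[0,0,0],[0,0,0]]}';  python3 -c "
from h import *
im,d=look('top','t9.png'); pins('top',['lamp_c_mid','key_long_top','tub','can','socket'])
look('scene'); pins('scene',['lamp_c_mid'])
im=cv2.imread('pics/t9.png'); cv2.imwrite('pics/t9c.png',cv2.resize(im[190:320,220:440],None,fx=3,fy=3))
"
```

```text
time: 41.6
tcp_pos: [0.5206, -0.2469, 0.0489]
eef_rot: [0.729, 0.684, 0.0, 0.001]
ft_force: [-3.9, 2.6, 13.2]
width: -0.0
finger_force: 6.9
time: 42.4
tcp_pos: [0.4411, -0.2421, 0.2069]
eef_rot: [0.729, 0.684, 0.0, 0.0]
ft_force: [0.7, 0.1, -0.0]
width: -0.0
finger_force: 0.0
lamp_c_mid [(0.58, [0.573, -0.151, 0.031]), (0.46, [0.524, 0.286, 0.178])]
key_long_top [(0.62, [0.523, -0.243, 0.042]), (0.43, [0.617, -0.251, 0.044])]
tub [(0.59, [0.788, -0.061, -0.001])]
can [(0.88, [0.554, -0.46, 0.001]), (0.15, [0.57, -0.152, 0.034])]
socket []
lamp_c_mid [(0.74, [0.574, -0.15, 0.035])]
```

View pics/t9c.png

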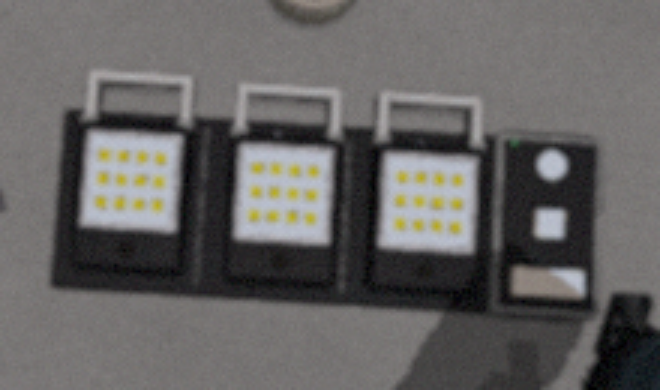

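All three lamps lie square on their rings and the keys are up. Handing in.

```bash
python3 -c "
from plant import r
print(r.finish_job())"
```

```text
the job is handed in; nothing more can be done
None
```

The job is handed in: in the last top picture all three lamps lie lens up over their own rings. The round, square and long keys each went about 5 mm down, in that order. The hand-in call gave no verdict.

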